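# Set the pack-height gate of a pharmacy feeder with a gauge blade

## Robot

A 6-joint arm with a two-finger parallel gripper is mounted at the origin on the work surface. World frame = base frame: x ahead of the robot, y to its left, z up, the work surface at z = 0. Lengths are in mm, angles in rad, forces in N, time in s.
With the tool pointing down it reaches from about 325 to 850 mm from the base axis. Payload 4.4 kg.
Tool frame: the origin (TCP) lies between the finger pads; the fingertips stand 11 mm ahead of it and the grasp point (between the pads) lies 8 mm behind it; z points along the fingers, y is the line along which they close (so a half turn about z gives the same grasp; the last joint's range is limited). The gripper opens to 94 mm and grips with 3 to 60 N. Pads are 16 mm wide; open, the fingers measure 119 mm over their backs; the gripper's body (75 mm by 177 mm) begins 78 mm behind the grasp point.
Start: joints at [1.127, 0.207, 1.542, -0, 1.393, -0.15], TCP at [166.525, 550.361, 216.447] pointing down, gripper open.
Joint ranges: [-2.73, 2.73], [-0.86, 2.22], [0.23, 2.46], [-1.11, 4.25], [0.08, 2.63], [-2.82, 2.82]. Speed limits (rad/s): [2.79, 2.79, 3.14, 3.14, 3.14, 3.14].

## Interface

Orientations are given as a unit quaternion [w, x, y, z].
In Python, from cell import manip gives the robot as it stands.
- The arm moves only by the tool drive_tool, never from a script. Its argument "rows" is a list of rows, each a list of 7 numbers: the shift along the world's x, y, z in m, then the turn, a rotation vector about the world's x, y, z in degrees, then the opening, from -1 (shut) to 1 (fully open). A call has 1 to 8 rows; each row shifts and turns the commanded pose from where the row before left it; what a row does not reach is not made up. A row lasts 1/8 s, in which the tool goes at most 62.5 mm and 10.7 degrees, less where a joint would pass 70% of its speed; a pose out of reach is approached as far as the arm can. A call with a gripper value outside its range is refused whole. The fingers move at their own pace and stop on an object; the grip force is fixed at half the most. Time passes only in rows, so rows that do not move let the fingers close. It gives the time, the measured TCP pose, the force, the opening and the grip force at its end, in the units of the state.
- manip.sense(): the state, without advancing time (a new reading comes with each control period).
- manip.read_camera(name): name is "side" or "top"; returns a dict with "image" (420x560x3 uint8, red, green, blue), "fov_y" (degrees; the focal length in pixels is half the picture's height over the tangent of half this angle, whatever the lens; pixels are square), "cx", "cy" (the principal point, pixels), "extrinsics" (4x4, takes a point from camera to world coordinates). Camera axes: x right, y down, z forward; pixel columns grow to the right and rows downward; lengths in mm; the calibration is good to about 2 mm. A picture is of the moment at which its call begins. There is no depth.
- manip.sign_off(): hands the job in; it is judged then, once.
The state is a dict: "time_s": time; "qpos": joint angles; "joint_vel": joint speeds; "joint_torque": joint torques, N m; "eef_pos": TCP position; "tcp_rot": TCP orientation; "ft_force": force on the tool from outside, world axes, zero at the start; "moment": the same for the moment, N m; "width": finger opening in mm; "gripper_force": force on a finger pad.
Only numpy, scipy, OpenCV 4.12 (cv2) and the standard library are available. Lean on these libraries where they do the work, as an engineer would, in place of code of your own. Each camera call takes 0.05 s, during which the arm holds its last target. There are 200 camera calls.

## Task

Set the pack feeder's orange gate with the gauge: first slide the flat steel blade under the raised gate, straight in through the arch, until its red line is level with the arch's front face. Then fit the blue T-handle fully home on the square shaft on top of the arch and turn it clockwise, without pushing on the gate itself, until the gate rests on the blade. Leave the blade and the handle in place, let go, and do not knock the cartons and the amber jar about.

Things in the scene. Friction and masses are not known exactly. Their poses are not given: they have to be found in the camera images.
- feeder: Pack feeder, fixed. Origin on the table under the centre of its arch; x runs from the open front (blade side, roughly facing the robot) to the rear, z up. Deck 100 mm wide (y), x = -155 to +60 mm, top 20 mm up. White arch across it: x = -20 to +20 mm, 100 mm wide, top 110 mm up, tunnel 46 mm wide (y = +-23 mm) with the orange gate in it. The square shaft stands on top, above the origin.
- feeder_mouth (a point): Middle of the tunnel's lower front edge: at deck height, 20 mm above the table, in the plane of the arch's front face. Axes as the feeder's. The gauge's red line belongs here.
- gate: Orange gate, 44 mm wide, 45 mm tall, 20 mm thick (x = -10 to +10 mm of the feeder), in the tunnel. Origin at the centre of its lower edge, z up. That edge starts 11 to 14 mm above the deck (31 to 34 mm above the table), clear of the 6 mm blade, and comes down 6 mm per rad of the shaft. The gate is sprung: after it touches the blade, turning on presses it harder by some 2.5 N per mm wound.
- shaft (a joint): Turn of the adjuster shaft in rad, growing clockwise seen from above; range 0 to 2.1, starts at 0 to 0.5; it stays where it is left (friction 0.09 N m). The gate meets the blade at about 1.33 rad; turning some tenths of a rad further does no harm.
- shaft_seat (a point): Centre of the top of the dark round collar (44 mm wide), 116 mm above the table, where the handle's underside rests when home. Turns with the shaft; its x and y axes are square to the shaft's flats. The steel shaft above it is 18 mm square for 18 mm, then steps to 14 and 10 mm square (3 mm each); its tip is 24 mm above the collar.
- gauge: Flat steel blade 160 x 40 x 6 mm lying flat, with an upright yellow grip block near one end; about 0.25 kg. Origin on the underside at the blade's centre; x along the blade to the bare end that goes in first, z up. Block 40 mm (x) by 24 mm (y), centred at x = -50 mm, top 56 mm above the underside. Starts on the table left or right of the feeder.
- gauge_line (a point): Middle of the red line across the blade, 45 mm ahead of the gauge's origin (35 mm from the bare end), at the height of the blade's underside.
- gauge_grip (a point): Point on the axis of the yellow grip block, 34 mm above the blade's underside, 50 mm behind the gauge's origin.
- handle: T-handle, upright on the table beside the feeder, about 0.15 kg. Origin at the centre of its underside, z up. Black square hub 48 x 48 mm, 33 mm high, with a blind square bore from below, 21 mm wide, 27 mm deep, sides parallel to the hub's. Blue grip bar on top: 72 mm along x, 20 mm thick (y), 33 to 69 mm above the underside. Any of the four quarter turns fits the shaft.
- handle_grip (a point): Point to grip on the bar: on the handle's axis, 52 mm above its underside.
- carton_orange: Bystander: white carton with orange stripe, 70 x 120 x 45 mm high, origin under its centre.
- carton_blue: Bystander: white carton with blue stripe, 60 x 100 x 50 mm high, origin under its centre.
- carton_green: Bystander: white carton with green stripe, 50 x 90 x 35 mm high, origin under its centre.
- pill_bottle: Bystander: amber jar, 56 mm wide, 95 mm high, origin under its centre.

How it is judged (in metres and radians):
On the way, in this order (a step that is already met when the one before it is completed fails the run):
1. the blade lies under the raised gate with its red line level with the arch's front face (within 5 mm) (x of gauge_line in the frame of feeder_mouth between -0.005 and 0.005 m and y of gauge_line in the frame of feeder_mouth between -0.008 and 0.008 m and z of gauge_line in the frame of feeder_mouth between -0.003 and 0.004 m and angle between gauge's own z axis and vertical below 0.08 rad and angle between the x axis of gauge and the x axis of feeder, either way round below 0.2 rad and z of gate in the frame of feeder_mouth above 0.0085 m), for 0.2 s.
2. the handle is fully home on the square shaft, the gate not yet wound down, the blade still in (distance between handle and shaft_seat below 0.004 m and angle between handle's own z axis and vertical below 0.1 rad and x of gauge_line in the frame of feeder_mouth between -0.005 and 0.005 m and y of gauge_line in the frame of feeder_mouth between -0.008 and 0.008 m and z of gauge_line in the frame of feeder_mouth between -0.003 and 0.004 m and angle between gauge's own z axis and vertical below 0.08 rad and angle between the x axis of gauge and the x axis of feeder, either way round below 0.2 rad and z of gate in the frame of feeder_mouth above 0.0078 m), for 0.1 s.
At the end, for the whole second after the job is handed in: Blade flat on the deck, red line within 5 mm of the arch's front face and 8 mm of the tunnel's middle; handle upright, fully home on the shaft (within 4 mm); gate's edge under 7 mm above the deck, so within 1 mm of the blade; blade and handle at rest (x of gauge_line in the frame of feeder_mouth between -0.005 and 0.005 m and y of gauge_line in the frame of feeder_mouth between -0.008 and 0.008 m and z of gauge_line in the frame of feeder_mouth between -0.003 and 0.004 m and angle between gauge's own z axis and vertical below 0.08 rad and angle between the x axis of gauge and the x axis of feeder, either way round below 0.2 rad and distance between handle and shaft_seat below 0.004 m and angle between handle's own z axis and vertical below 0.1 rad and z of gate in the frame of feeder_mouth below 0.007 m and linear speed of each of gauge, handle below 0.02 m/s); the robot touches nothing.
It fails at once if the robot pushes on the gate itself (over 3 N) (contact force between the arm and gate above 3 N).
It fails at once if a bystander is moved by more than 30 mm (distance of any of carton_orange, carton_blue, carton_green, pill_bottle from where it was at the start of the episode above 0.03 m).
It fails at once if a bystander is tipped (angle between any of carton_orange, carton_blue, carton_green, pill_bottle's own z axis and vertical above 0.4 rad).
It also fails if it takes over 66 s, if anything falls off the work surface, if the arm or the gripper's body presses on something with over 40 N, if the wrist force passes 120 N, or if a joint passes its speed limit or range.

## Working session

There is one attempt and no reset: what is moved stays moved. The work goes in short steps, Python scripts to look and compute and a tool call to move; the robot and the scene stay as the last step left them, time stands still between calls to the robot, and variables do not carry over. Pictures are saved under pics/ and viewed, at most 10 in all, crops included, and the job is handed in when it is done.

Besides the shell and the picture viewer there is one more tool, called after "Request:" as a command line: name --pt "numbers of a row" for each row, then --argument value for the rest. drive_tool: Moves the arm, as the interface text tells. Its arguments: {"type":"object","properties":{"rows":{"type":"array","items":{"type":"array","items":{"type":"number"}}}},"required":["rows"]}

```bash
mkdir -p pics; cat > h.py <<'E'
import numpy as np, cv2
from cell import manip
def cam(n):
    d=manip.read_camera(n); h=d["image"].shape[0]
    d["f"]=h/2/np.tan(np.radians(d["fov_y"])/2); d["extrinsics"]=np.array(d["extrinsics"]); return d
def save(d,p): cv2.imwrite("pics/"+p,cv2.cvtColor(d["image"],cv2.COLOR_RGB2BGR))
def ray(d,u,v):
    E=d["extrinsics"]; r=E[:3,:3]@np.array([(u-d["cx"])/d["f"],(v-d["cy"])/d["f"],1]); return E[:3,3],r
def onz(d,u,v,z):
    o,r=ray(d,u,v); return o+r*(z-o[2])/r[2]
def proj(d,p):
    E=d["extrinsics"]; c=E[:3,:3].T@(np.array(p)-E[:3,3]); return c[:2]/c[2]*d["f"]+[d["cx"],d["cy"]]
E
python3 - <<'E'
from h import *
for n in("top","side"):
    d=cam(n); save(d,n+"0.png"); print(n,d["f"],d["cx"],d["cy"],d["extrinsics"].round(3).tolist())
print(manip.sense())
E
```

```text
top 423.1067382827383 279.2073797208966 210.56666354999876 [[-0.022, -0.998, 0.054, 452.949], [-1.0, 0.022, 0.014, -23.826], [-0.015, -0.054, -0.998, 1327.746], [0.0, 0.0, 0.0, 1.0]]
side 498.52542652192824 286.26812365092786 203.7219514553496 [[0.979, -0.126, 0.158, 301.77], [-0.201, -0.66, 0.724, -1012.646], [0.013, -0.741, -0.671, 1010.107], [0.0, 0.0, 0.0, 1.0]]
{'time_s': 0.1, 'qpos': array([ 1.12649457e+00,  2.07325873e-01,  1.54276418e+00, -1.49705024e-05,
        1.39355406e+00, -1.50489873e-01]), 'joint_vel': array([ 0.00078182, -0.00179794, -0.00210227, -0.00051989,  0.00067407,
       -0.00066043]), 'joint_torque': array([-3.86881011e-04, -3.71864462e+01, -2.82294953e+01,  6.99286466e-02,
        3.11518216e-02, -4.46059778e-05]), 'eef_pos': array([166.22537233, 549.7131413 , 215.43424302]), 'tcp_rot': array([-2.93528212e-04,  1.46376717e-01,  9.89228389e-01, -9.82863433e-04]), 'ft_force': array([-0.6404371 ,  0.24256027,  1.28620029]), 'moment': array([-0.03245215,  0.01247494,  0.03108072]), 'gripper_force': 0.0, 'width': 93.87304784418234}
```

View pics/top0.png

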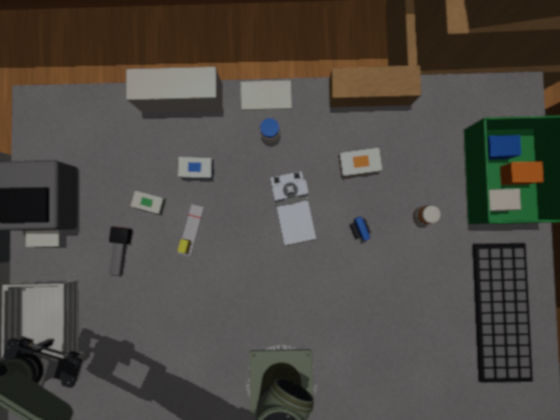

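View pics/side0.png

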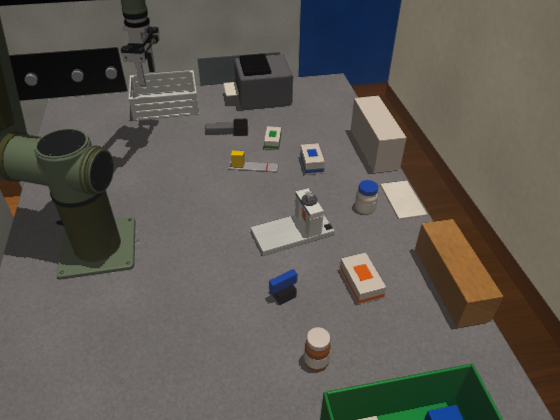

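The top view shows the feeder at about (293,205), gauge at (192,230) and handle at (362,229). In the side view they are at (295,225), (253,162) and (284,287). I'll upscale crops to find their edges.

```bash
python3 - <<'E'
import cv2,numpy as np
t=cv2.imread("pics/top0.png");s=cv2.imread("pics/side0.png")
def c(im,u,v,w,h,k): return cv2.convertScaleAbs(cv2.resize(im[v:v+h,u:u+w],None,fx=k,fy=k,interpolation=cv2.INTER_CUBIC),alpha=1.5)
a=c(t,170,198,40,60,5);b=c(t,265,165,60,85,5)[:,:];e=c(t,345,210,40,40,5)
can=np.zeros((600,800,3),np.uint8)
can[:300,:200]=a;can[300:500,:200]=e;can[:425,200:500]=b
f=c(s,262,265,50,45,5);can[425:600,200:450]=f[:175]
g=c(s,225,145,60,32,5);can[:160,500:800]=g
g=c(s,250,185,90,68,300/90);can[160:160+g.shape[0],500:500+g.shape[1]]=g
cv2.imwrite("pics/crop.png",can)
E
```

```text
(no output)
```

View pics/crop.png

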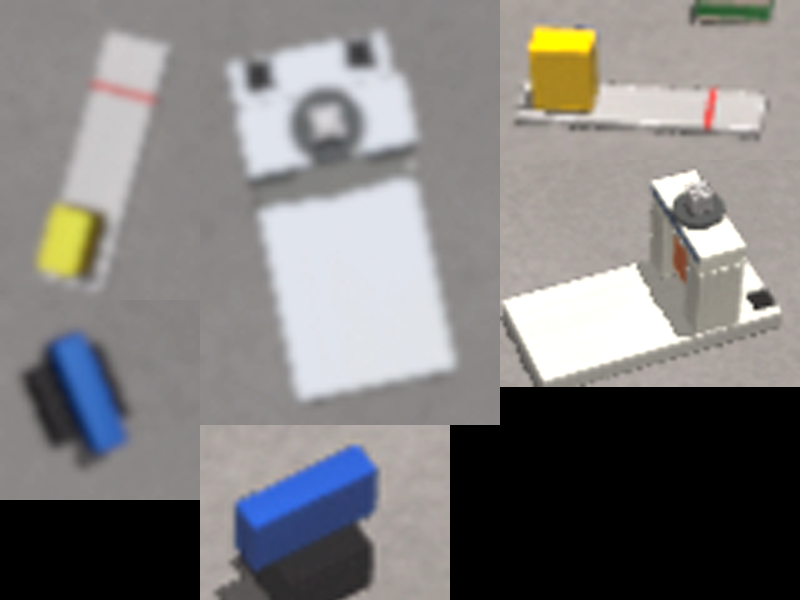

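```bash
cat > fit.py <<'E'
from h import *
from scipy.optimize import least_squares
import json
def load(n): return cam(n)
T=load("top");S=load("side")
def px(pts,ox,oy,u0,v0,k): return [((x-ox+.5)/k-.5+u0,(y-oy+.5)/k-.5+v0) for x,y in pts]
def fit(name,obs,x0):
    def res(p):
        c,s=np.cos(p[2]),np.sin(p[2]);r=[]
        for d,m,uv in obs:
            w=[p[0]+c*m[0]-s*m[1],p[1]+s*m[0]+c*m[1],m[2]]
            r+=list(proj(d,w)-uv)
        return np.array(r)
    q=least_squares(res,x0,loss="soft_l1",x_scale=[1,1,.01])
    print(name,q.x.round(3),np.degrees(q.x[2]).round(2)); print(res(q.x).reshape(-1,2).round(1).tolist()); return q.x
if __name__=="__main__":
    z=lambda d,m,p:[(d,a,b) for a,b in zip(m,p)]
    F=z(T,[(-155,50,20),(-155,-50,20),(60,50,20),(60,-50,20),(-20,50,110),(-20,-50,110),(0,0,140)],
      px([(298,402),(457,368),(228,65),(383,30),(250,183),(418,143),(326,121)],200,0,265,165,5))
    F2=z(S,[(-155,-50,20),(60,-50,20),(-20,50,110),(20,-50,110),(20,50,110),(-20,-50,110)],
      px([(541,380),(780,312),(651,182),(746,247),(697,170),(697,266)],500,160,250,185,10/3))
    G=z(T,[(80,20,6),(80,-20,6),(45,20,6),(45,-20,6),(-80,-20,6),(-30,12,56),(-70,12,56)],
      px([(107,33),(168,45),(92,82),(157,102),(100,290),(55,204),(37,273)],0,0,170,198,5))
    G2=z(S,[(45,20,6),(45,-20,6),(80,20,6),(80,-20,6),(-70,12,56),(-30,12,56),(-30,-12,56),(-70,-12,56)],
      px([(713,90),(709,128),(767,93),(762,130),(533,28),(597,32),(594,57),(531,50)],500,0,225,145,5))
    H=z(T,[(36,10,69),(36,-10,69),(-36,-10,69),(-36,10,69)],px([(52,337),(80,332),(127,437),(102,453)],0,300,345,210,5))
    H2=z(S,[(-36,10,69),(-36,-10,69),(36,-10,69),(36,10,69)],px([(238,503),(253,529),(378,480),(360,447)],200,425,262,265,5))
    H2=[(S,m,p) for (_,m,_),(_,_,p) in zip(z(S,[(-36,10,69),(-36,-10,69),(36,-10,69),(36,10,69)],[0]*4),H2)]
    for n,a,b,x0 in(("feeder",F,F2,[450,-60,.2]),("gauge",G,G2,[400,250,-.2]),("handle",H,H2,[390,-260,.4])):
        fit(n+" top",a,x0);fit(n+" side",b,x0);fit(n,a+b,x0)
    im=[]
    for d,p in((T,(326/5,24.4)),(S,(0,0))):pass
    a=T["image"][180:200,280:302];b=S["image"][185:210,295:325]
    can=np.zeros((480,800,3),np.uint8)
    A=cv2.resize(a,None,fx=18,fy=18,interpolation=cv2.INTER_CUBIC);B=cv2.resize(b,None,fx=13,fy=13,interpolation=cv2.INTER_CUBIC)
    can[:A.shape[0],:A.shape[1]]=A;can[:B.shape[0],400:400+B.shape[1]]=B
    cv2.imwrite("pics/shaft.png",can[:,:,::-1])
E
python3 fit.py
```

```text
feeder top [ 5.78034e+02 -3.93840e+01  1.90000e-01] 10.9
[[0.2, 0.3], [0.1, 0.3], [-0.4, -0.1], [0.0, 0.2], [-0.2, -0.8], [0.1, -0.1], [0.2, 0.1]]
feeder side [ 5.75964e+02 -4.11840e+01  1.69000e-01] 9.7
[[-0.5, 0.3], [0.5, 0.6], [0.1, -0.1], [-0.3, -0.0], [-0.4, 0.2], [0.6, -2.1]]
feeder [ 5.7700e+02 -3.9963e+01  1.8200e-01] 10.41
[[-0.1, 0.6], [-0.1, 0.9], [-0.1, 0.1], [0.4, 0.6], [-0.1, -0.6], [0.3, 0.4], [0.4, 0.4], [0.3, 0.4], [0.9, 0.0], [0.2, -0.4], [0.2, -0.5], [-0.4, -0.1], [1.1, -2.4]]
gauge top [ 4.70164e+02  2.72967e+02 -2.75000e-01] -15.78
[[0.1, -0.5], [0.1, 0.3], [0.2, 0.5], [-0.6, -0.3], [0.4, 0.8], [-0.2, 0.1], [-0.1, -0.8]]
gauge side [ 4.68947e+02  2.71395e+02 -2.53000e-01] -14.48
[[0.2, 0.1], [0.1, 0.0], [0.0, -0.1], [0.3, 0.1], [0.3, 0.2], [-0.2, -0.1], [-0.4, -0.6], [-0.3, 0.3]]
gauge [ 4.69524e+02  2.72532e+02 -2.68000e-01] -15.37
[[0.0, -0.3], [0.1, 0.4], [0.2, 0.7], [-0.5, -0.2], [0.8, 1.0], [0.0, 0.3], [0.2, -0.5], [0.4, 0.0], [0.1, -0.1], [0.2, -0.1], [0.2, 0.1], [0.5, -0.2], [0.0, -0.4], [-0.3, -1.0], [-0.2, -0.2]]
handle top [ 4.65616e+02 -2.52961e+02  3.81000e-01] 21.85
[[-0.3, 0.7], [0.3, -1.0], [0.7, 0.4], [-0.6, -0.2]]
handle side [ 4.62279e+02 -2.55905e+02  3.10000e-01] 17.76
[[-1.2, -0.0], [-0.2, 0.6], [0.9, -0.9], [0.4, 0.1]]
handle [ 4.63724e+02 -2.54008e+02  3.53000e-01] 20.22
[[0.3, 1.1], [1.0, -0.4], [0.7, 1.2], [-0.5, 0.5], [-0.6, -0.2], [0.7, 0.2], [1.1, -2.1], [0.3, -0.9]]
```

View pics/shaft.png

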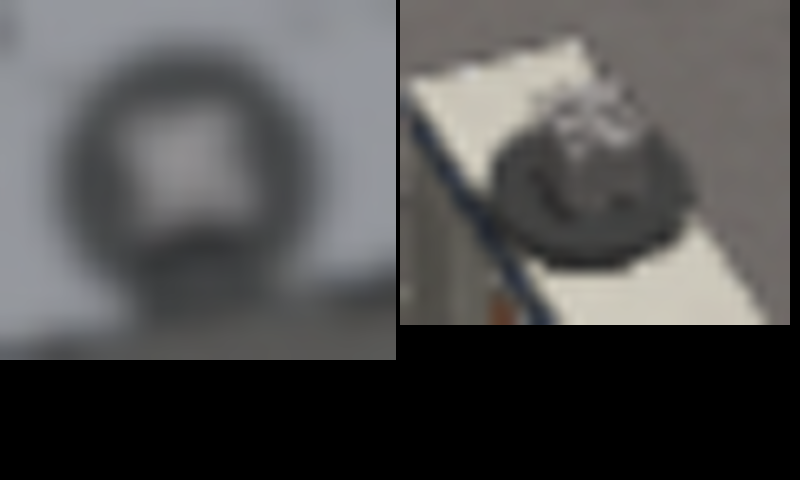

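The shaft square (about (283–295, 185–192) in the top view) is nearly in line with the feeder, turned slightly clockwise. The residuals are under a pixel, so I'll start with the gauge.

Request:
drive_tool --pt "0.032 -0.033 -0.01 0 0 1.4 1" --pt "0.032 -0.033 -0.01 0 0 0 1" --pt "0.032 -0.033 -0.01 0 0 0 1" --pt "0.032 -0.033 -0.01 0 0 0 1" --pt "0.032 -0.033 -0.01 0 0 0 1" --pt "0.032 -0.033 -0.01 0 0 0 1" --pt "0.032 -0.033 -0.01 0 0 0 1" --pt "0.031 -0.033 -0.01 0 0 0 1"

```text
time_s: 1.2
eef_pos: [422.4, 285.2, 136.1]
tcp_rot: [0.0, 0.134, 0.991, 0.0]
ft_force: [1.4, 1.1, 0.7]
width: 94.1
gripper_force: 0.0
```

Request:
drive_tool --pt "0 0 -0.04 0 0 0 1" --pt "-0.001 0 -0.04 0 0 0 1" --pt "0 0 -0.02 0 0 0 1" --pt "0 0 -0.01 0 0 0 1" --pt "0 0 0 0 0 0 -1" --pt "0 0 0 0 0 0 -1" --pt "0 0 0 0 0 0 -1" --pt "0 0 0 0 0 0 -1"

```text
time_s: 2.2
eef_pos: [421.1, 286.7, 27.2]
tcp_rot: [0.001, 0.134, 0.991, 0.0]
ft_force: [0.6, -0.5, -0.4]
width: 57.2
gripper_force: 0.0
```

```bash
python3 -c "
from h import *
s=manip.sense();print(s['eef_pos'],s['width'],s['gripper_force'],s['ft_force'])"
```

```text
[421.06001502 286.68538409  27.19578894] 57.21713931784308 0.0 [ 0.56062338 -0.54173347 -0.39833019]
```

Request:
drive_tool --pt "0 0 0 0 0 0 -1" --pt "0 0 0 0 0 0 -1" --pt "0 0 0 0 0 0 -1" --pt "0 0 0 0 0 0 -1" --pt "0 0 0 0 0 0 -1" --pt "0 0 0 0 0 0 -1" --pt "0 0 0 0 0 0 -1"

```text
time_s: 3.08
eef_pos: [420.5, 286.5, 26.4]
tcp_rot: [0.0, 0.134, 0.991, 0.0]
ft_force: [0.3, 1.5, -0.3]
width: 23.9
gripper_force: 30.0
```

Request:
drive_tool --pt "0 0 0.03 0 0 0 -1" --pt "0 -0.02 0.03 0 0 3 -1" --pt "-0.002 -0.056 0 0 0 4 -1" --pt "-0.003 -0.056 0 0 0 4 -1" --pt "-0.003 -0.056 0 0 0 4 -1" --pt "-0.003 -0.056 0 0 0 4 -1" --pt "-0.003 -0.056 0 0 0 4 -1" --pt "-0.002 -0.056 0 0 0 3 -1"

```text
time_s: 4.08
eef_pos: [403.3, -71.3, 86.0]
tcp_rot: [-0.001, -0.093, 0.996, 0.0]
ft_force: [0.6, -0.4, -1.9]
width: 23.8
gripper_force: 30.0
```

Request:
drive_tool --pt "0 0 0 0 0 0 -1" --pt "0 0 0 0 0 0 -1"

```text
time_s: 4.32
eef_pos: [403.6, -69.3, 85.9]
tcp_rot: [-0.001, -0.091, 0.996, 0.001]
ft_force: [-0.2, 0.1, -3.1]
width: 23.5
gripper_force: 30.0
```

```bash
python3 - <<'E'
from h import *
T=cam("top");S=cam("side")
can=np.zeros((600,800,3),np.uint8)
a=cv2.resize(T["image"][160:270,255:335],None,fx=5,fy=5,interpolation=cv2.INTER_CUBIC)
b=cv2.resize(S["image"][180:280,220:340],None,fx=400/120,fy=400/120,interpolation=cv2.INTER_CUBIC)
can[:550,:400]=a;can[:b.shape[0],400:]=b
cv2.imwrite("pics/g1.png",cv2.convertScaleAbs(can[:,:,::-1],alpha=1.4))
print(manip.sense()["eef_pos"])
E
```

```text
[403.83881653 -68.33924209  85.93340398]
```

View pics/g1.png

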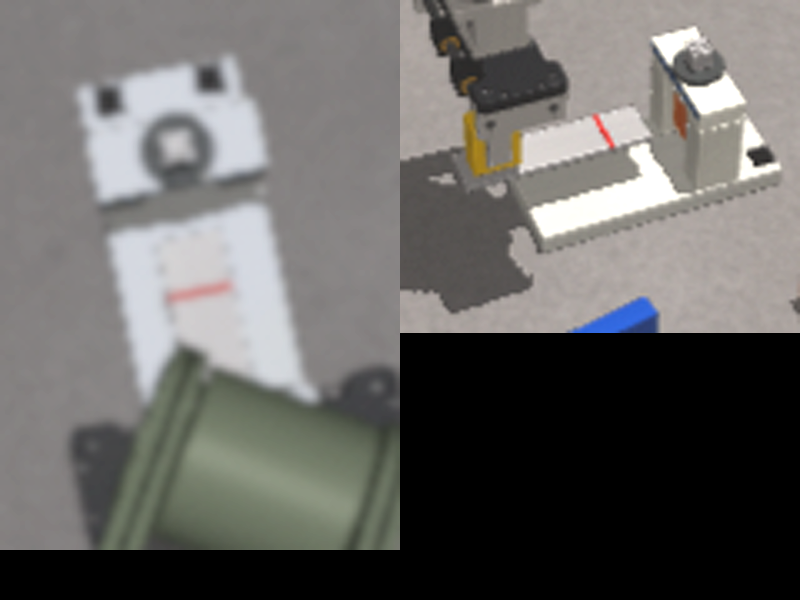

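```bash
python3 - <<'E'
from h import *
T=cam("top");S=cam("side")
k=10/3
print("top", [onz(T,255+(x+.5)/5-.5,160+(y+.5)/5-.5,66).round(1) for x,y in((168,297),(232,286),(200,291),(193,233))])
print("side",[onz(S,220+(x-400+.5)/k-.5,180+(y+.5)/k-.5,66).round(1) for x,y in((597,114),(613,147),(605,130),(643,125))])
# arch base front corner & others re-measured in same pictures
print("arch top", [onz(T,255+(x+.5)/5-.5,160+(y+.5)/5-.5,110).round(1) for x,y in((100,208),(268,168))],
 onz(T,255+(177.5)/5-.5,160+146.5/5-.5,140).round(1))
print("side arch",[onz(S,220+(x-400+.5)/k-.5,180+(y+.5)/k-.5,110).round(1) for x,y in((651,41),(696,130),(745,107),(697,29))])
for a in(10.5,):
  c,s=np.cos(np.radians(a)),np.sin(np.radians(a))
  for o in((578,-39.4),(576,-41.2)):
    print([(np.array(o)+[c*x-s*y,s*x+c*y]).round(1) for x,y in((-20,50),(-20,-50),(20,-50),(20,50))])
E
```

```text
top [array([495.8, -32.9,  66. ]), array([501.5, -71.2,  66. ]), array([498.9, -52.1,  66. ]), array([533.7, -48.7,  66. ])]
side [array([495.1, -31.1,  66. ]), array([500.4, -71.7,  66. ]), array([497.9, -51. ,  66. ]), array([529.7, -51.1,  66. ])]
arch top [array([546.5,   5.5, 110. ]), array([567.5, -92. , 110. ])] [578.3 -39.4 140. ]
side arch [array([546.8,   1.3, 110. ]), array([ 558.6, -109.2,  110. ]), array([603. , -90.9, 110. ]), array([587.9,   9.1, 110. ])]
[array([549.2,   6.1]), array([567.4, -92.2]), array([606.8, -84.9]), array([588.6,  13.4])]
[array([547.2,   4.3]), array([565.4, -94. ]), array([604.8, -86.7]), array([586.6,  11.6])]
```

The red line (about (294.6, 217.8) in the top view) agrees with the arm within 1 mm, and the blade is in line with the deck. I'll lower it and slide it in.

Request:
drive_tool --pt "0 -0.0035 -0.015 0 0 0.4 -1" --pt "0 0 -0.015 0 0 0 -1" --pt "0 0 -0.0085 0 0 0 -1" --pt "0 0 0 0 0 0 -1" --pt "0.0098 0.0018 0 0 0 0 -1" --pt "0.0098 0.0018 0 0 0 0 -1" --pt "0.0098 0.0018 0 0 0 0 -1" --pt "0 0 0 0 0 0 -1"

```text
time_s: 5.52
eef_pos: [435.2, -67.8, 48.3]
tcp_rot: [0.001, -0.096, 0.995, -0.0]
ft_force: [0.4, 0.2, -2.9]
width: 23.7
gripper_force: 30.0
```

Request:
drive_tool --pt "0.005 0.001 0 0 0 0 -1" --pt "0.005 0.001 0 0 0 0 -1" --pt "0 0 0 0 0 0 -1"

```text
time_s: 5.9
eef_pos: [444.3, -65.8, 48.0]
tcp_rot: [0.0, -0.096, 0.995, -0.0]
ft_force: [-0.1, 0.0, -2.8]
width: 24.0
gripper_force: 30.0
```

```bash
python3 - <<'E'
from h import *
T=cam("top");S=cam("side")
can=np.zeros((600,800,3),np.uint8)
a=cv2.resize(T["image"][160:270,255:335],None,fx=5,fy=5,interpolation=cv2.INTER_CUBIC)
b=cv2.resize(S["image"][190:260,250:330],None,fx=5,fy=5,interpolation=cv2.INTER_CUBIC)
can[:550,:400]=a;can[:b.shape[0],400:]=b
cv2.imwrite("pics/g2.png",cv2.convertScaleAbs(can[:,:,::-1],alpha=1.4))
s=manip.sense();print(s["eef_pos"],s["ft_force"],s["moment"])
E
```

```text
[443.78774447 -65.72403361  47.88233297] [-0.31470838  1.32569285 -2.89442834] [ 0.00362505  0.11518385 -0.02203038]
```

View pics/g2.png

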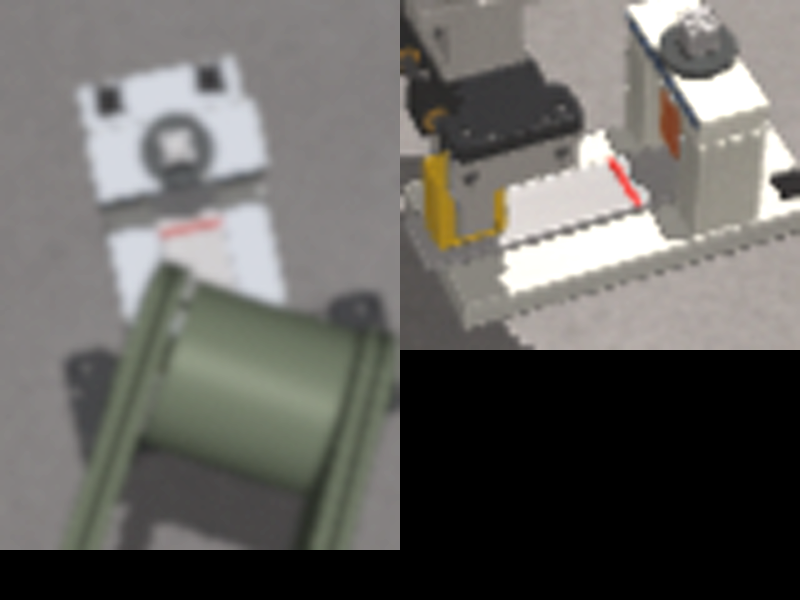

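```bash
python3 - <<'E'
from h import *
T=cam("top");S=cam("side")
def ff(p,o,a):
    a=np.radians(a);d=p[:2]-np.array(o);return (np.array([[np.cos(a),np.sin(a)],[-np.sin(a),np.cos(a)]])@d+[20,0]).round(1)
for x,y in((160,235),(220,222),(190,228)): print("top",ff(onz(T,255+(x+.5)/5-.5,160+(y+.5)/5-.5,27.5),(578,-39.4),10.9))
for x,y in((612,160),(639,205),(625.5,182.5)): print("side",ff(onz(S,250+(x-400+.5)/5-.5,190+(y+.5)/5-.5,27.5),(576,-41.2),10.2))
E
```

```text
top [-19.9  18.1]
top [-19.9 -19.7]
top [-19.6  -0.8]
side [-19.6  19.1]
side [-19.2 -19.3]
side [-19.4  -0.3]
```

Both views put the red line 19.5 mm short of the arch face and centred, so I'll finish the slide, set the blade down and release.

Request:
drive_tool --pt "0.0064 0.0012 0 0 0 0 -1" --pt "0.0064 0.0012 0 0 0 0 -1" --pt "0.0064 0.0012 0 0 0 0 -1" --pt "0 0 -0.001 0 0 0 -1" --pt "0 0 -0.001 0 0 0 -1" --pt "0 0 0 0 0 0 -1" --pt "0 0 0 0 0 0 -1"

```text
time_s: 6.98
eef_pos: [463.5, -62.1, 46.4]
tcp_rot: [0.0, -0.096, 0.995, -0.0]
ft_force: [-0.6, 2.1, 2.4]
width: 23.8
gripper_force: 30.0
```

Request:
drive_tool --pt "0 0 0 0 0 0 0.0" --pt "0 0 0 0 0 0 0.0" --pt "0 0 0 0 0 0 0.0" --pt "0 0 0 0 0 0 0.0" --pt "0 0 0.02 0 0 0 0.0" --pt "0 0 0.05 0 0 0 0.5" --pt "0 0 0.06 0 0 0 1" --pt "0 0 0.06 0 0 0 1"

```text
time_s: 7.98
eef_pos: [462.7, -62.0, 237.5]
tcp_rot: [-0.0, -0.096, 0.995, 0.0]
ft_force: [0.8, 0.0, -0.8]
width: 73.3
gripper_force: 0.0
```

Request:
drive_tool --pt "0 -0.04 0 0 0 3 1" --pt "0 -0.04 0 0 0 3 1" --pt "0 -0.04 0 0 0 3.4 1" --pt "0 -0.04 -0.03 0 0 0 1" --pt "0 -0.033 -0.05 0 0 0 1" --pt "0 0 -0.03 0 0 0 1" --pt "0 0 0 0 0 0 1"

```text
time_s: 8.85
eef_pos: [460.8, -253.9, 122.9]
tcp_rot: [-0.002, -0.176, 0.984, 0.003]
ft_force: [-0.2, -0.5, 0.9]
width: 94.6
gripper_force: 0.0
```

```bash
python3 - <<'E'
from h import *
T=cam("top");S=cam("side")
can=np.zeros((600,800,3),np.uint8)
a=cv2.resize(T["image"][160:260,265:385],None,fx=3.33,fy=3.33,interpolation=cv2.INTER_CUBIC)[:,:400]
b=cv2.resize(S["image"][190:310,240:320],None,fx=5,fy=5,interpolation=cv2.INTER_CUBIC)
can[:a.shape[0],:a.shape[1]]=a;can[:b.shape[0],400:]=b
cv2.imwrite("pics/g3.png",cv2.convertScaleAbs(can[:,:,::-1],alpha=1.4))
s=manip.sense();print(s["eef_pos"],s["tcp_rot"],s["qpos"])
E
```

```text
[ 463.50617929 -255.24114976  126.62227017] [ 2.22360824e-04 -1.76911349e-01  9.84226736e-01 -2.38390882e-04] [-6.67007353e-01  2.02850154e-01  1.74379005e+00  1.73011055e-05
  1.19430065e+00 -2.59350488e+00]
```

View pics/g3.png

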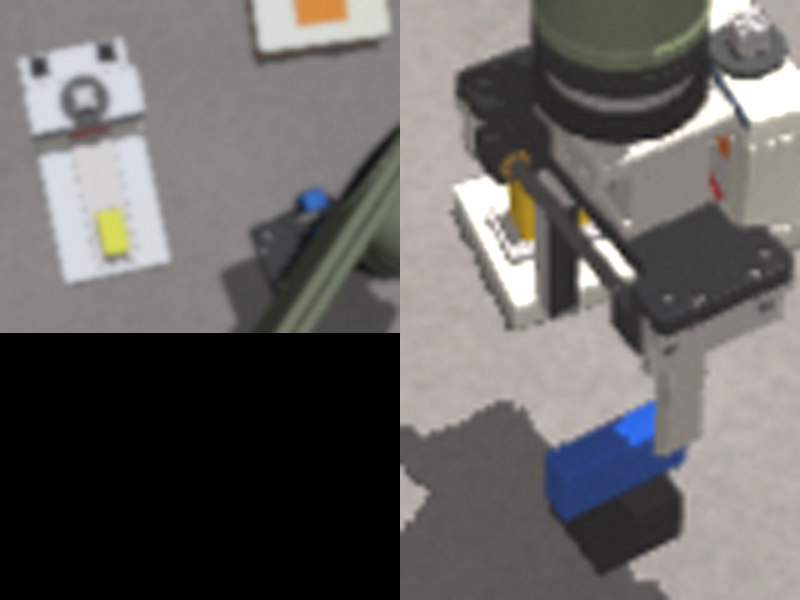

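The blade is in: the red line at about (292.0, 199.2) in the top view sits at the arch foot. The fingers straddle the blue bar, so I'll go down and grip.

Request:
drive_tool --pt "0 0 -0.03 0 0 0 1" --pt "0 0 -0.03 0 0 0 1" --pt "0 0 -0.019 0 0 0 1" --pt "0 0 0 0 0 0 1" --pt "0 0 0 0 0 0 -1" --pt "0 0 0 0 0 0 -1" --pt "0 0 0 0 0 0 -1" --pt "0 0 0 0 0 0 -1"

```text
time_s: 9.95
eef_pos: [463.4, -255.3, 47.4]
tcp_rot: [0.0, -0.177, 0.984, -0.0]
ft_force: [-0.1, 0.1, 0.1]
width: 57.2
gripper_force: 0.0
```

Request:
drive_tool --pt "0 0 0 0 0 0 -1" --pt "0 0 0 0 0 0 -1" --pt "0 0 0 0 0 0 -1" --pt "0 0 0 0 0 0 -1" --pt "0 0 0 0 0 0 -1" --pt "0 0 0 0 0 0 -1" --pt "0 0 0 0 0 0 -1" --pt "0 0 0 0 0 0 -1"

```text
time_s: 10.95
eef_pos: [463.0, -255.1, 46.8]
tcp_rot: [-0.0, -0.177, 0.984, 0.0]
ft_force: [0.7, 0.6, -1.1]
width: 19.6
gripper_force: 30.0
```

```bash
python3 - <<'E'
from h import *
T=cam("top");R=T["image"].astype(int)
m=((R[...,0]-R[...,1]>25)&(R[...,0]-R[...,2]>25)).astype(np.uint8); m[:185]=0;m[215:]=0;m[:,:280]=0;m[:,305:]=0
ys,xs=np.nonzero(m);print(list(zip(xs,ys)))
def ff(p,o,a):
    a=np.radians(a);d=p[:2]-np.array(o);return (np.array([[np.cos(a),np.sin(a)],[-np.sin(a),np.cos(a)]])@d+[20,0]).round(1)
w=(R[...,0]-R[...,1])*m;print(ff(onz(T,(w*np.arange(560)).sum()/w.sum(),(w*np.arange(420)[:,None]).sum()/w.sum(),26),(578,-39.4),10.9))
s=manip.sense();print(s["eef_pos"],s["width"],s["ft_force"])
E
```

```text
[(np.int64(287), np.int64(200)), (np.int64(288), np.int64(200))]
[-0.5 11.1]
[ 463.07115154 -255.16234241   46.83016143] 19.689107241537112 [ 0.65499854  0.24465363 -1.45003518]
```

Request:
drive_tool --pt "0 0 0.05 0 0 0 -1" --pt "0 0 0.055 0 0 0 -1" --pt "0 0 0.05 0 0 0 -1" --pt "0.019 0.036 0 0 0 -4 -1" --pt "0.019 0.036 0 0 0 -4 -1" --pt "0.019 0.036 0 0 0 -2.5 -1" --pt "0.019 0.036 0 0 0 0 -1" --pt "0.019 0.036 0 0 0 0 -1"

```text
time_s: 12.0
eef_pos: [558.5, -74.1, 201.7]
tcp_rot: [-0.0, -0.086, 0.996, -0.0]
ft_force: [-0.5, -0.1, -1.7]
width: 19.8
gripper_force: 30.0
```

Request:
drive_tool --pt "0.0185 0.034 0 0 0 0 -1" --pt "0 0 0 0 0 0 -1" --pt "0 0 0 0 0 0 -1"

```text
time_s: 12.38
eef_pos: [576.2, -41.5, 201.6]
tcp_rot: [-0.0, -0.086, 0.996, -0.0]
ft_force: [0.2, 0.1, -2.2]
width: 20.0
gripper_force: 30.0
```

```bash
python3 - <<'E'
from h import *
T=cam("top");S=cam("side")
can=np.zeros((600,800,3),np.uint8)
a=cv2.resize(T["image"][150:260,255:335],None,fx=5,fy=5,interpolation=cv2.INTER_CUBIC)
b=cv2.resize(S["image"][130:235,265:345],None,fx=5,fy=5,interpolation=cv2.INTER_CUBIC)
can[:550,:400]=a;can[:b.shape[0],400:]=b
cv2.imwrite("pics/g4.png",cv2.convertScaleAbs(can[:,:,::-1],alpha=1.6))
s=manip.sense();print(s["eef_pos"],s["tcp_rot"],s["ft_force"],s["moment"])
p=s["eef_pos"];
for q in ((576.5,-41,140),(576.5,-41,150),(576.5,-41,116)):
  print(proj(S,q).round(1))
E
```

```text
[576.12662213 -42.15645103 201.73782921] [-3.17834658e-04 -8.53748862e-02  9.96348836e-01 -1.56656389e-04] [-0.14789072  0.02462691 -1.77772087] [ 0.02742096  0.00185378 -0.04250156]
[309.5 192.3]
[309.6 189.4]
[309.1 199. ]
```

View pics/g4.png

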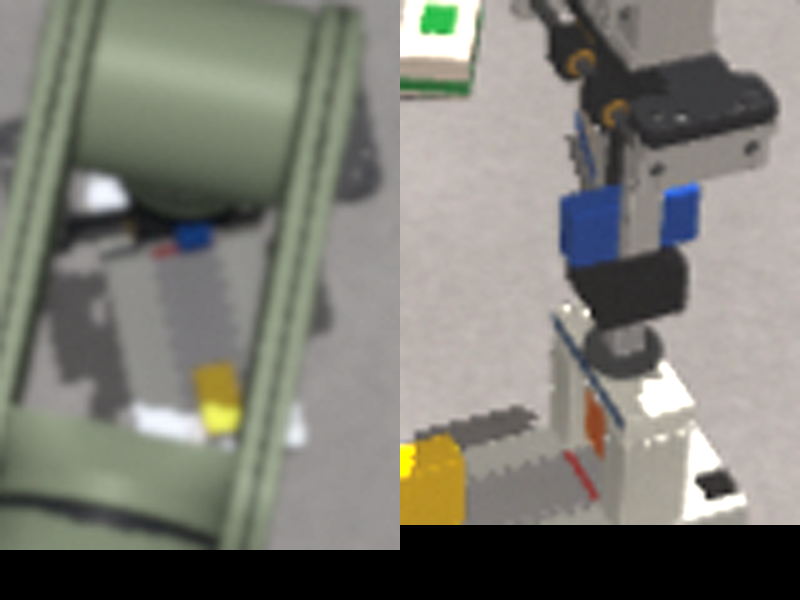

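```bash
python3 - <<'E'
from h import *
T=cam("top");S=cam("side")
a=np.radians(9.8);Rm=np.array([[np.cos(a),-np.sin(a)],[np.sin(a),np.cos(a)]])
def P(x,y): return 265+(x-400+.5)/5-.5,130+(y+.5)/5-.5
for (x,y),m,z in(((590,328),(-24,-24),155),((686,308),(24,-24),155),((569,284),(-24,24),155),((686,252),(24,-24),188),((700,186),(36,-10),224),((700,241),(36,-10),188),((573,268),(-36,-10),188),((561,256),(-36,10),188)):
  print((onz(S,*P(x,y),z)[:2]-Rm@np.array(m)).round(1))
# predicted px of those for handle centred at the TCP
print([ (np.array(proj(S,[*(np.array([576.5,-41.5])+Rm@np.array(m)),z]))-[265,130])*5+[402,2] for m,z in (((-24,-24),155),((24,-24),155),((-24,24),155),((36,-10),224),((-36,-10),188))])
E
```

```text
[570.9 -38. ]
[576.9 -40.1]
[576.1 -48.6]
[576.5 -33.6]
[574.4 -41.3]
[576.6 -42.1]
[577.5 -39. ]
[576.9 -48. ]
[array([601.89320378, 331.00574951]), array([685.89718992, 309.85985661]), array([566.7379328 , 275.46374698]), array([704.12082556, 185.80853606]), array([572.2277392 , 271.34846597])]
```

Side view: the hub is centred above the shaft within about 1 mm, and the red line is still at the arch face (about (301, 224)). I'll lower with force checks.

Request:
drive_tool --pt "0 0 -0.006 0 0 0 -1" --pt "0 0 -0.006 0 0 0 -1" --pt "0 0 -0.003 0 0 0 -1" --pt "0 0 -0.003 0 0 0 -1" --pt "0 0 -0.003 0 0 0 -1" --pt "0 0 -0.002 0 0 0 -1" --pt "0 0 0 0 0 0 -1"

```text
time_s: 13.45
eef_pos: [576.6, -40.8, 178.7]
tcp_rot: [-0.0, -0.086, 0.996, 0.0]
ft_force: [0.0, 1.2, -1.8]
width: 19.8
gripper_force: 30.0
```

Request:
drive_tool --pt "0 0 -0.002 0 0 0 -1" --pt "0 0 -0.002 0 0 0 -1" --pt "0 0 -0.002 0 0 0 -1" --pt "0 0 0 0 0 0 -1"

```text
time_s: 13.95
eef_pos: [576.4, -40.9, 172.6]
tcp_rot: [-0.0, -0.086, 0.996, 0.0]
ft_force: [0.8, 2.2, -2.0]
width: 19.7
gripper_force: 30.0
```

Request:
drive_tool --pt "0 0 -0.003 0 0 0 -1" --pt "0 0 -0.003 0 0 0 -1" --pt "0 0 -0.002 0 0 0 -1" --pt "0 0 -0.001 0 0 0 -1" --pt "0 0 -0.001 0 0 0 -1" --pt "0 0 0 0 0 0 -1"

```text
time_s: 14.7
eef_pos: [576.5, -40.8, 162.8]
tcp_rot: [-0.0, -0.086, 0.996, 0.0]
ft_force: [-2.0, 4.2, -0.6]
width: 19.3
gripper_force: 30.0
```

Request:
drive_tool --pt "0 0 -0.001 0 0 0 -1" --pt "0 0 0 0 0 0 -1" --pt "0 0 0 0 0 0 -1"

```text
time_s: 15.08
eef_pos: [576.6, -40.9, 162.8]
tcp_rot: [0.0, -0.086, 0.996, 0.0]
ft_force: [-2.3, 4.5, 4.4]
width: 19.6
gripper_force: 30.0
```

Fully home: fz went up to 4.4 N at 162.8 mm. Now I'll turn it clockwise.

Request:
drive_tool --pt "-0.0003 0.0005 0.0005 0 0 -5 -1" --pt "0 0 0 0 0 -6 -1" --pt "0 0 0 0 0 -6 -1" --pt "0 0 0 0 0 -6 -1" --pt "0 0 0 0 0 -6 -1" --pt "0 0 0 0 0 -6 -1" --pt "0 0 0 0 0 -5 -1"

```text
time_s: 15.95
eef_pos: [576.6, -39.0, 162.8]
tcp_rot: [0.0, 0.261, 0.965, 0.002]
ft_force: [-0.5, 8.2, 2.2]
width: 19.6
gripper_force: 30.0
```

```bash
python3 - <<'E'
from h import *
s=manip.sense();print(s["eef_pos"],s["tcp_rot"],s["ft_force"],s["moment"],s["qpos"])
E
```

```text
[576.61092802 -39.0154228  162.80005961] [3.04936963e-05 2.61102304e-01 9.65309922e-01 1.52972906e-03] [-0.45856987  8.15233948  2.18731794] [1.63196405 0.10167949 0.10991984] [-0.21904021  0.26054615  1.59070687  0.00317793  1.29014204 -1.26238795]
```

Request:
drive_tool --pt "0 0.0012 0 0 0 -4 -1" --pt "0 0 0 0 0 -6 -1" --pt "0 0 0 0 0 -6 -1" --pt "0 0 0 0 0 -6 -1" --pt "0 0 0 0 0 0 -1"

```text
time_s: 16.58
eef_pos: [577.5, -38.4, 162.8]
tcp_rot: [0.001, 0.44, 0.898, 0.001]
ft_force: [2.6, 6.9, 0.0]
width: 19.9
gripper_force: 30.0
```

```bash
python3 - <<'E'
from h import *
s=manip.sense();print(s["eef_pos"],s["tcp_rot"],s["ft_force"],s["moment"])
E
```

```text
[577.53980615 -38.4173626  162.82964602] [0.00095823 0.4395394  0.89822161 0.00146018] [2.62396035 6.91381294 0.03300919] [ 1.34104029 -0.29842796  0.03057768]
```

Request:
drive_tool --pt "0.0008 0.0008 -0.0005 0 0 -5 -1" --pt "0 0 0 0 0 -6 -1" --pt "0 0 0 0 0 -6 -1" --pt "0 0 0 0 0 -6 -1" --pt "0 0 0 0 0 -5 -1" --pt "0 0 0 0 0 0 -1"

```text
time_s: 17.32
eef_pos: [578.1, -38.0, 162.8]
tcp_rot: [0.001, 0.644, 0.765, 0.001]
ft_force: [0.6, 5.8, 2.8]
width: 19.9
gripper_force: 30.0
```

```bash
python3 - <<'E'
from h import *
T=cam("top");S=cam("side")
can=np.zeros((600,800,3),np.uint8)
a=cv2.resize(T["image"][150:250,255:335],None,fx=5,fy=5,interpolation=cv2.INTER_CUBIC)
b=cv2.resize(S["image"][150:240,275:335],None,fx=400/60,fy=400/60,interpolation=cv2.INTER_CUBIC)
can[:500,:400]=a;can[:b.shape[0],400:]=b
cv2.imwrite("pics/g5.png",cv2.convertScaleAbs(can[:,:,::-1],alpha=1.6))
s=manip.sense();print(s["eef_pos"],s["tcp_rot"],s["ft_force"],s["moment"])
E
```

```text
[578.14013829 -38.05123503 162.83407612] [6.99273562e-04 6.43599535e-01 7.65361196e-01 1.17828889e-03] [-3.39803726e-04  5.44834305e+00  2.75133411e+00] [1.1630896  0.05093206 0.00886251]
```

View pics/g5.png

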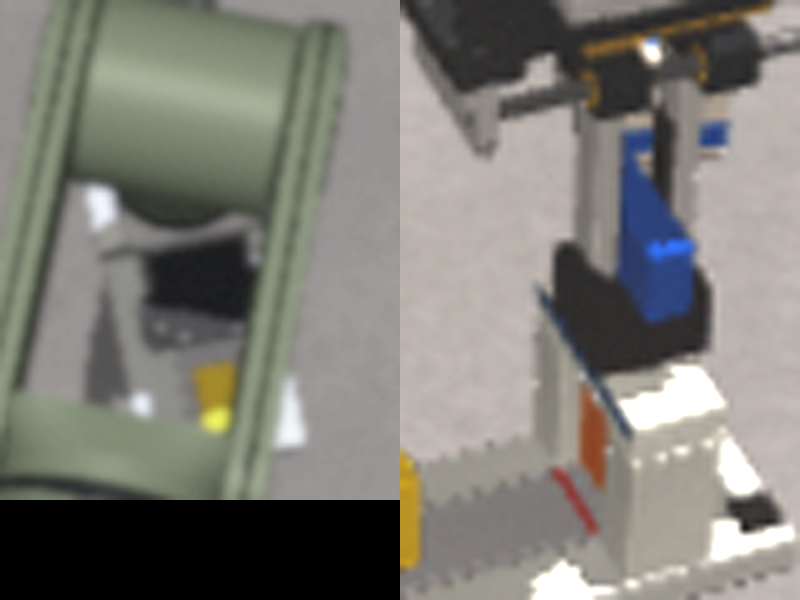

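```bash
python3 - <<'E'
from h import *
S=cam("side");a=np.radians(10.4);c,s=np.cos(a),np.sin(a)
def F(x,y,z): return proj(S,[576+c*x-s*y,-41.2+s*x+c*y,z]).round(1)
for z in(26,28,30,32,34): print(z,F(-10,22,z),F(-10,0,z))
def orange(im):
    R=im.astype(int);m=(R[...,0]-R[...,2]>30)&(R[...,1]-R[...,2]<30)&(R[...,0]-R[...,1]>20)
    for u in range(300,308):
        v=[int(y) for y in np.nonzero(m[195:240,u])[0]+195];print(u,v)
orange(cv2.imread("pics/side0.png")[...,::-1]);print();orange(S["image"])
E
```

```text
26 [301.2 218.7] [304.3 223.8]
28 [301.2 218.2] [304.3 223.3]
30 [301.2 217.7] [304.3 222.8]
32 [301.3 217.2] [304.4 222.3]
34 [301.3 216.7] [304.4 221.7]
300 []
301 []
302 [209, 210, 211, 212, 213, 214, 215, 216, 217]
303 [209, 210, 211, 212, 213, 214, 215, 216, 217, 218]
304 [211, 212, 213, 214, 215, 216, 217, 218, 219, 220]
305 [212, 213, 214, 215, 216, 217, 218, 219, 220]
306 []
307 []

300 [222, 223, 224]
301 [224, 225]
302 [208, 209, 210, 211, 212, 213, 214, 215, 216, 217, 218, 219, 225, 226, 227]
303 [209, 210, 211, 212, 213, 214, 215, 216, 217, 218, 219, 220, 227, 228, 229]
304 [211, 212, 213, 214, 215, 216, 217, 218, 219, 220, 221, 222]
305 [212, 213, 214, 215, 216, 217, 218, 219, 220, 221, 222]
306 []
307 []
```

Request:
drive_tool --pt "0 0.0005 0 0 0 -4 -1" --pt "0 0 0 0 0 -4 -1" --pt "0 0 0 0 0 -4 -1" --pt "0 0 0 0 0 0 -1"

```text
time_s: 17.98
eef_pos: [578.3, -37.9, 162.8]
tcp_rot: [0.001, 0.72, 0.694, 0.001]
ft_force: [1.8, 5.2, 3.3]
width: 20.0
gripper_force: 30.0
```

```bash
python3 - <<'E'
from h import *
a=[]
def b(im,u): 
    R=im.astype(float);return R[214:230,u,0]-R[214:230,u,2]
for i in range(3):a.append(cam("side")["image"])
i0=cv2.imread("pics/side0.png")[...,::-1]
for u in(302,303,304,305): print(u,b(i0,u).astype(int),b(a[-1],u).astype(int))
s=manip.sense();print(s["eef_pos"],s["tcp_rot"],s["ft_force"],s["moment"])
E
```

```text
302 [51 51 46 35 20  9  8  7  7  7  8  7  7  8  8  8] [57 58 57 57 57 48 19  6  3  4 14 33 51 47 21 12]
303 [55 55 55 55 47 22 14 10  8  8  7  7  6  7  8  7] [62 61 61 61 62 62 48 21 11  5  3  4 23 42 51 42]
304 [54 54 54 54 54 54 45 19 10  8  7  7  7  7  7  8] [63 61 63 61 61 62 61 61 46 14  5  4  4  4 24 31]
305 [46 46 47 38 40 41 41 33 12  8  8  8  8  7  7  8] [52 51 52 42 42 45 45 45 42 24  9  6  6  7  6  7]
[578.35170462 -37.88122217 162.82898063] [0.00094313 0.71967118 0.69431332 0.0012288 ] [1.86880261 4.35208165 2.86843725] [ 1.05020852 -0.16158452 -0.05125813]
```

The gate edge dropped about 2.0 px (around 7.7 mm) and no longer moves with further turning, so it is resting on the blade. Now I'll release.

Request:
drive_tool --pt "0 0 0 0 0 0 0" --pt "0 0 0 0 0 0 0" --pt "0 0 0 0 0 0 0" --pt "0 0 0 0 0 0 0" --pt "0 0 0.02 0 0 0 0" --pt "0 0 0.05 0 0 0 0" --pt "0 0 0.06 0 0 0 0" --pt "0 0 0.06 0 0 0 0"

```text
time_s: 19.12
eef_pos: [576.8, -38.3, 353.6]
tcp_rot: [-0.0, 0.72, 0.694, -0.0]
ft_force: [1.0, 0.7, -0.2]
width: 46.7
gripper_force: 0.0
```

Request:
drive_tool --pt "-0.04 0.05 0 0 0 0 0" --pt "-0.04 0.05 0 0 0 0 0" --pt "-0.04 0.05 0 0 0 0 0" --pt "-0.04 0.05 0 0 0 0 0" --pt "0 0.05 0 0 0 0 0" --pt "0 0 0 0 0 0 0" --pt "0 0 0 0 0 0 0"

```text
time_s: 20.0
eef_pos: [421.0, 206.6, 351.8]
tcp_rot: [0.0, 0.72, 0.694, -0.0]
ft_force: [-0.3, 0.4, -0.7]
width: 46.9
gripper_force: 0.0
```

```bash
python3 - <<'E'
from h import *
T=cam("top");S=cam("side")
can=np.zeros((600,800,3),np.uint8)
a=cv2.resize(T["image"][150:250,255:335],None,fx=5,fy=5,interpolation=cv2.INTER_CUBIC)
b=cv2.resize(S["image"][160:250,270:330],None,fx=400/60,fy=400/60,interpolation=cv2.INTER_CUBIC)
can[:500,:400]=a;can[:b.shape[0],400:]=b
cv2.imwrite("pics/g6.png",cv2.convertScaleAbs(can[:,:,::-1],alpha=1.5))
s=manip.sense();print(s["eef_pos"],s["width"],s["ft_force"])
R=S["image"].astype(int)
for u in(302,303,304): print(u,(R[..., 0]-R[...,2])[214:230,u])
E
```

```text
[421.36071814 205.92229302 351.82351724] 47.11551078001207 [-0.69325294  0.40394054 -0.31719668]
302 [53 53 54 53 52 44 17  5  4  4 14 30 48 43 20 11]
303 [56 56 56 57 56 57 43 19 11  5  3  3 22 39 48 39]
304 [56 56 55 57 55 55 56 57 43 15  5  4  4  5 23 29]
```

View pics/g6.png

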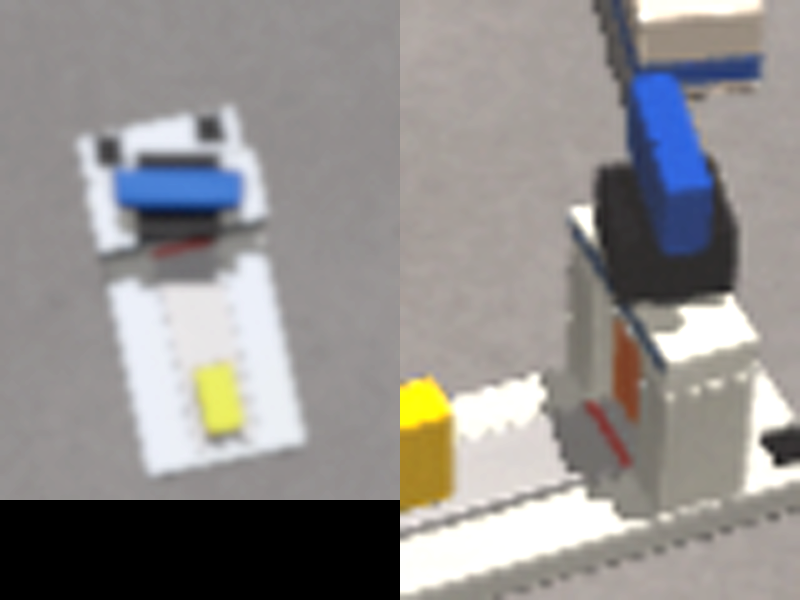

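The handle sits upright and home, the gate is down, and the red line is at the arch face (side view about (300.9, 224.8)). One numeric check, then hand in.

```bash
python3 - <<'E'
from h import *
S=cam("side");a=np.radians(10.4)
d=onz(S,300.9,224.8,26)[:2]-[576,-41.2]
x,y=np.cos(a)*d[0]+np.sin(a)*d[1]+20,-np.sin(a)*d[0]+np.cos(a)*d[1]
print(x,y)
if abs(x)<3.5 and abs(y)<6: print(manip.sign_off())
E
```

```text
-0.5051964164608549 -0.28599768555602223
the job is handed in; nothing more can be done
None
```

The job is handed in after about 20 s of the 66 s: the blade's red line measured 0.5 mm from the arch's front face, the handle is home on the shaft, and the gate rests on the blade, going by the camera (its edge stopped moving as I turned further); the judge's verdict was not shown.

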